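Check the brake lever of a bottle tipper

TASK

Before the bottle is tipped, check the tipper's hand brake: press the brake lever towards its hand bar with the backs of the fingers until it comes up against its stop, let it spring right back out, then press it in to the stop again and finish while holding it there, so that the gap left to the bar can be seen. Press without forcing it, on the lever's outer face only: do not touch the bar, put no finger on the lever's inner face to pinch or hook it, and leave the loose things around the stand where they are.

Things in the scene. Friction and masses are not known exactly. Their poses are not given: they have to be found in the camera images.
- stand: Bottle tipping stand, fixed; place and yaw vary. Origin on the bench under the middle of the hand bar; x level, from the lever's side across the bar; y along the bar to its free end; z up. Uprights and amber bottle (120 mm wide, top 270 mm up, centre at x 60, y -235 mm) fill y -345 to -120 mm, the lever's clamp y -107 to -83 mm. Beyond that only bar and lever, open above and below.
- bar_middle (a point): Middle of the hand bar, on its axis, 170 mm above the bench; axes as the stand's. The bar has a black rubber grip 28 mm in diameter, is level and fixed, and runs along y from -123 to +136 mm. Not to be touched.
- pivot (a point): The lever's hinge axis (vertical), 40 mm from the bar's axis (stand x -40, y -85 mm), 170 mm above the bench. Axes as the stand's.
- lever (a joint): Brake lever angle, rad: 0 = out (its spring returns it), 0.38 = in against a rigid stop, the blade then 0.04 rad from parallel to the bar and some 28 mm short of the grip. At 0 the blade leans 0.42 rad away from the bar. Pressing turns it clockwise seen from above. Spring force at the press point: about 3 N at 0, 7 N at the stop. Over 40 N is forcing it.
- press_point (a point): Point to press: on the outer face of the lever's blade (away from the bar), 140 mm from the hinge axis. Turns with the lever: its y axis runs along the blade to the free end, x square to the blade towards the bar (press this way), z up. The blade is a plain aluminium strip, upright, 26 mm high (157 to 183 mm above the bench), 9 mm thick, with a small round end at 186 mm. The point travels 53 mm.
- slide_box: Loose bystander: closed white slide box with grey lid, 57 x 87 x 36 mm, origin under its centre.
- dropper_bottle: Loose bystander: small amber bottle, 36 mm wide, 75 mm high, origin under its centre.
- tube_rack: Loose bystander: white three-deck rack, 75 x 150 mm, with capped tubes up to 120 mm high, origin under its centre.

How it is judged:
On the way, in this order (a step that is already met when the one before it is completed fails the run):
1. the fingers press the lever in to its stop (angle over 0.355 of 0.38 rad) (value of joint lever above 0.355 rad and contact force between the fingers and lever above 2 N), for 0.2 s.
2. the lever springs right back out (angle under 0.03 rad) (value of joint lever below 0.03 rad), for 0.2 s.
3. the fingers press it in to its stop again (all of step 1), for 0.2 s.
At the end, for the whole second after the job is handed in: The lever is held in at its stop (angle over 0.355 of 0.38 rad) by the fingers, which press on it with 2 to 40 N; nothing touches the bar and every loose thing is within 20 mm of where it started (all of step 3 and contact force between the fingers and lever below 40 N and contact force between anything else and stand_c0 below 0.5 N and distance of each of slide_box, dropper_bottle, tube_rack from where it was at the start of the episode below 0.02 m); the arm keeps its last pose, push and grip.
It fails at once if the lever is forced: pressed with more than 40 N (contact force between anything else and lever above 40 N).
It fails at once if the bar is touched (contact force between anything else and stand_c0 above 1 N).
It fails at once if the lever's inner face is touched (pinched or hooked) (contact force between anything else and lever_c0 above 1 N).
It fails at once if a loose thing is moved more than 20 mm, lifted or carried (distance of any of slide_box, dropper_bottle, tube_rack from where it was at the start of the episode above 0.02 m).
It fails at once if a loose thing is tipped (angle between any of slide_box, dropper_bottle, tube_rack's own z axis and vertical above 0.3 rad).
It also fails if it takes over 40 s, if anything falls off the work surface, if the arm or the gripper's body presses on something with over 40 N, if the wrist force passes 120 N, or if a joint passes its speed limit or range.

ROBOT

A 6-joint arm with a two-finger parallel gripper is mounted at the origin on the work surface. World frame = base frame: x ahead of the robot, y to its left, z up, the work surface at z = 0. Lengths are in m, angles in rad, forces in N, time in s.
With the tool pointing down it reaches from about 0.325 to 0.85 m from the base axis. Payload 15.5 kg.
Tool frame: the origin (TCP) lies at the very end of the fingers, on their centre line; the grasp point (between the pads) lies 19 mm behind it (manip.hold_point_z is the distance from the TCP to the grasp point, in m); y points along the fingers, z is the direction in which the jaws open and shut, and the axes are right-handed (so a half turn about y gives the same grasp; the last joint's range is limited). The gripper opens to 91 mm and grips with 3 to 60 N. Pads are 32 mm wide; open, the fingers measure 118 mm over their backs; the gripper's body (76 mm by 178 mm) begins 60 mm behind the grasp point.
Start: joints at [-1.282, 0.494, 1.345, -0, 1.302, -0.096], TCP at [0.235, -0.579, 0.214] pointing down, gripper open.
Joint ranges: [-2.91, 2.91], [-0.82, 2.16], [0.22, 2.67], [-1.22, 4.37], [0.12, 2.79], [-3.08, 3.08]. Speed limits (rad/s): [1.89, 1.89, 2.57, 3.01, 3.01, 3.01].

INTERFACE

Orientations are given as a rotation vector (axis times angle).
In Python, from plant import manip gives the robot as it stands.
- The arm moves only by the shell command python3 -m inch 'ROWS' [FORCE]. ROWS is JSON, a list that holds one entry, the list of rows, each a list of 7 numbers: the finger opening in m, from 0 to 0.0912, then the shift along the tool's x, y, z in m, then the turn, a rotation vector about the tool's x, y, z in rad. In form: [[[gripper, tx, ty, tz, wx, wy, wz], ...]]. A call has 1 to 12 rows; each row is the pose to reach, as a shift and turn from the pose commanded when the call began, along the tool's axes at that moment; what a row does not reach only later rows make up. A row lasts 1/10 s, in which the tool goes at most 50 mm and 8.59 degrees, less where a joint would pass 70% of its speed; a pose out of reach is approached as far as the arm can. A call with a gripper value outside its range is refused whole. The fingers move at their own pace and stop on an object; FORCE is the grip in N (left out, the last holds). Time passes only in rows, so rows that repeat a pose let the fingers close. It gives the time, the measured TCP pose, the force and the opening at its end, in the units of the state.
- manip.state(): the state, without advancing time (a new reading comes with each control period).
- manip.grab_frame(name): name is "side" or "top"; returns the picture (384x512x3 uint8, red, green, blue); there is no depth.
- manip.get_calibration(name): a dict with "fx", "fy", "cx", "cy" (pixels), "k1" (the pictures are not rectified: a ray, as slopes to the right and down, at radius r is drawn at 1 + k1 r^2 times it, then the intrinsics apply), "camera_from_world" (4x4, takes a point from world to camera coordinates). Camera axes: x right, y down, z forward; pixel columns grow to the right and rows downward; lengths in m; the calibration is good to about 2 mm. A picture is of the moment at which its call begins. get_calibration takes no time and is no camera call.
- manip.job_done(): hands the job in, once; it reports no verdict.
The state is a dict: "clock": time; "qpos": joint angles; "qvel": joint speeds; "tau": joint torques, N m; "eef_pos": TCP position; "ee_rot": TCP orientation; "ft_force": force on the tool from outside, world axes, zero at the start; "torque": the same for the moment, N m; "opening": opening from 0.0 (shut) to 1.0 (fully open).
Only numpy, scipy, OpenCV 4.12 (cv2) and the standard library are available. Lean on these libraries where they do the work, as an engineer would, in place of code of your own. Each camera call takes 0.05 s, during which the arm holds its last target.

## Working session

There is one attempt and no reset: what is moved stays moved. The work goes in short steps, Python scripts to look and compute and a shell command to move; the robot and the scene stay as the last step left them, time stands still between calls to the robot, and variables do not carry over. Pictures are saved under pics/ and viewed, and the job is handed in when it is done.

```bash
mkdir -p pics; ls; python3 - <<'E'
from plant import manip
import cv2
print(manip.state())
for n in("side","top"):
    im=manip.grab_frame(n); cv2.imwrite(f"pics/{n}0.png",im[:,:,::-1]); print(n,manip.get_calibration(n))
print(manip.hold_point_z)
E
```

```text
pics
{'clock': 0.0, 'qpos': array([-1.28147856e+00,  4.94145946e-01,  1.34616511e+00,  2.60783848e-05,
        1.30250782e+00, -9.55269682e-02]), 'qvel': array([ 0.00095146, -0.00156998,  0.00079841, -0.00109998, -0.00108289,
        0.00034884]), 'tau': array([-9.39439778e-04, -8.78823566e+01, -3.81857586e+01,  7.08415685e-02,
        5.33719710e-02, -1.28462052e-04]), 'eef_pos': array([ 0.23451533, -0.57890161,  0.21334992]), 'ee_rot': array([-0.39183288,  2.0119195 , -2.00941443]), 'ft_force': array([-0.47638847, -0.28975163,  0.5418898 ]), 'torque': array([-0.02497466, -0.00609178,  0.02285624]), 'opening': 1.0011845310133338}
side {'fx': 424.8007778174444, 'fy': 424.8007778174444, 'cx': 257.08600521821023, 'cy': 187.0956804599639, 'k1': -0.016035250912444236, 'camera_from_world': array([[ 0.94018713, -0.34027859, -0.01608238, -0.5222364 ],
       [-0.22581528, -0.58718815, -0.77731431,  0.29616651],
       [ 0.25506003,  0.73445256, -0.62890684,  0.67654599],
       [ 0.        ,  0.        ,  0.        ,  1.        ]])}
top {'fx': 390.4028579749511, 'fy': 390.4028579749511, 'cx': 263.26107555567074, 'cy': 193.2122451940206, 'k1': -0.11687941153262879, 'camera_from_world': array([[-0.00785919, -0.99938429, -0.03419472,  0.12534579],
       [-0.98086539,  0.01435679, -0.19415707,  0.61524687],
       [ 0.19452845,  0.0320145 , -0.98037429,  0.72169054],
       [ 0.        ,  0.        ,  0.        ,  1.        ]])}
0.0188
```

View pics/side0.png

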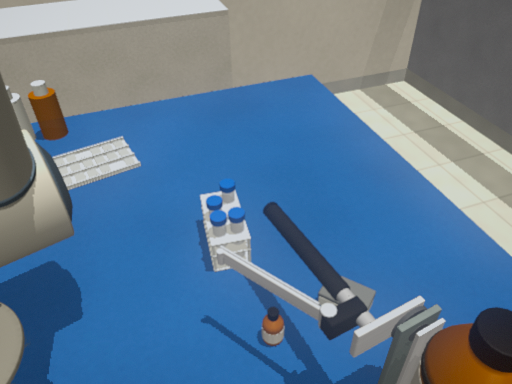

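View pics/top0.png

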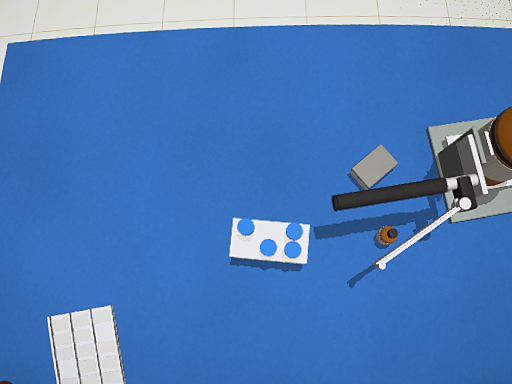

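Side: the bar runs (268,208)-(350,300), the lever (222,255)-(330,313), and the rack sits just beyond the lever tip. Top: the bar runs (335,202)-(450,186), the hinge is at (466,204), the lever tip at (382,265), and the dropper bottle at (388,235) lies under the lever's sweep. Next I'll measure.

```bash
cat > h.py <<'E'
import numpy as np, cv2
from plant import manip
def ray(n,uv):
    c=manip.get_calibration(n);K=np.array([[c['fx'],0,c['cx']],[0,c['fy'],c['cy']],[0,0,1]])
    p=cv2.undistortPoints(np.array([[uv]],float),K,np.array([c['k1'],0,0,0]))[0,0]
    M=c['camera_from_world'];R=M[:3,:3];o=-R.T@M[:3,3];return o,R.T@np.array([p[0],p[1],1])
def onz(n,uv,z):
    o,d=ray(n,uv);return o+d*(z-o[2])/d[2]
def proj(n,P):
    c=manip.get_calibration(n);K=np.array([[c['fx'],0,c['cx']],[0,c['fy'],c['cy']],[0,0,1]]);M=c['camera_from_world']
    return cv2.projectPoints(np.array(P,float).reshape(-1,1,3),cv2.Rodrigues(M[:3,:3])[0],M[:3,3],K,np.array([c['k1'],0,0,0]))[0][:,0]
E
python3 - <<'E'
from h import *
im=cv2.imread('pics/top0.png');
cv2.imwrite('pics/top0z.png',cv2.resize(im[130:300,312:512],(800,680))[:600])
s=cv2.imread('pics/side0.png'); cv2.imwrite('pics/side0z.png',cv2.resize(s[180:350,190:400],(741,600)))
for n,I in(('top',im),('side',s)):
    m=(I.max(2)<60).astype(np.uint8)
    cs,_=cv2.findContours(m,cv2.RETR_EXTERNAL,cv2.CHAIN_APPROX_NONE)
    for c in cs:
        if cv2.contourArea(c)>150: print(n,cv2.contourArea(c),cv2.minAreaRect(c),cv2.boxPoints(cv2.minAreaRect(c)).round(1).tolist())
E
```

```text
top 355.5 ((463.5882873535156, 193.85293579101562), (33.46991729736328, 20.130455017089844), 75.96376037597656) [[449.79998779296875, 180.10000610351562], [469.29998779296875, 175.1999969482422], [477.3999938964844, 207.60000610351562], [457.8999938964844, 212.5]]
top 2184.5 ((409.8483581542969, 184.2154541015625), (46.40654754638672, 158.17813110351562), 64.27747344970703) [[328.5, 197.60000610351562], [471.0, 129.0], [491.20001220703125, 170.8000030517578], [348.70001220703125, 239.39999389648438]]
top 248.0 ((498.6022033691406, 140.26364135742188), (54.743709564208984, 17.61594009399414), 80.90972137451172) [[485.6000061035156, 114.5999984741211], [503.0, 111.80000305175781], [511.6000061035156, 165.89999389648438], [494.20001220703125, 168.6999969482422]]
side 2108.0 ((490.0, 339.5), (42.0, 63.0), 0.0) [[469.0, 371.0], [469.0, 308.0], [511.0, 308.0], [511.0, 371.0]]
```

View pics/top0z.png

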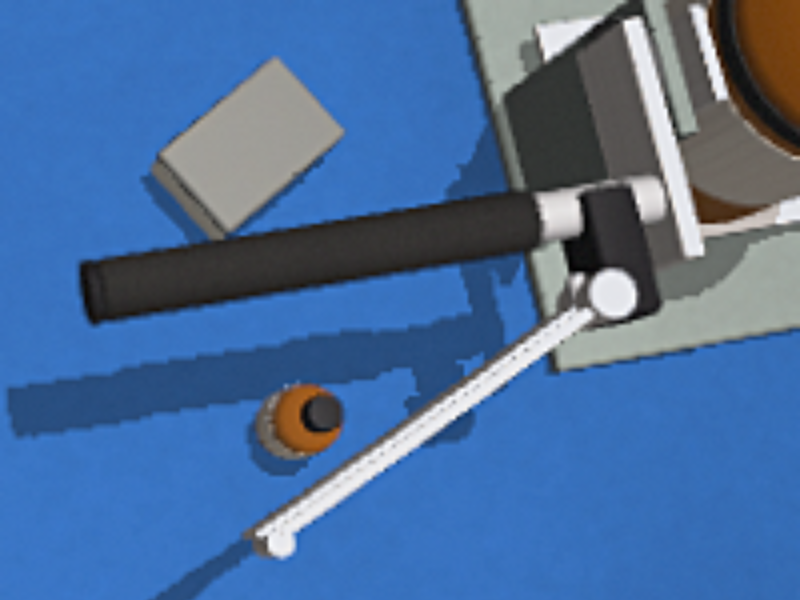

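View pics/side0z.png

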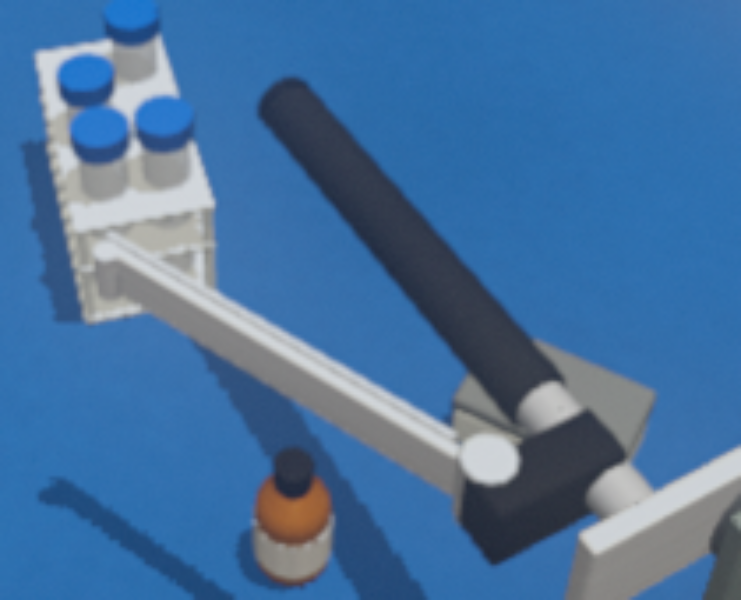

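```bash
python3 - <<'E'
from h import *
f=lambda x,y:(312+x/4,130+y/4)
g=lambda x,y:(190+x*210/741,180+y*170/600)
A=onz('top',f(88,292),.17);B=onz('top',f(540,215),.17)
A2=onz('side',g(277,92),.17);B2=onz('side',g(532,396),.17)
print('bar top',A,B,'side',A2,B2)
for nm,t,s in(('hinge',f(613,294),g(490,455)),('tip',f(283,542),g(108,246))):
    o1,d1=ray('top',t);o2,d2=ray('side',s)
    k=np.linalg.lstsq(np.c_[d1,-d2],o2-o1,rcond=None)[0];p=o1+d1*k[0];q=o2+d2*k[1];print(nm,p,q,onz('top',t,.183),onz('top',t,.19))
for P,Q in((A,B),(A2,B2)):
    v=(P-Q)[:2];L=np.linalg.norm(v);v/=L;print('len',L,'yaw',np.arctan2(-v[0],v[1]))
s=manip.state();from scipy.spatial.transform import Rotation as R
print(R.from_rotvec(s['ee_rot']).as_matrix().round(3))
E
```

```text
bar top [ 0.57639117 -0.00632701  0.17      ] [ 0.60749012 -0.20792363  0.17      ] side [0.57956033 0.00178652 0.17      ] [ 0.60790988 -0.19870409  0.17      ]
hinge [ 0.56869253 -0.22815106  0.18912686] [ 0.57214549 -0.22892578  0.1900773 ] [ 0.56969076 -0.23121842  0.183     ] [ 0.56855027 -0.22771393  0.19      ]
tip [ 0.4688519  -0.07983062  0.18650241] [ 0.47282488 -0.08044481  0.18669682] [ 0.46887788 -0.08077125  0.183     ] [ 0.46882596 -0.07889129  0.19      ]
len 0.20398123282970354 yaw 0.15305677649456784
len 0.2024850124322023 yaw 0.14046961785256515
[[-0.927 -0.     0.375]
 [-0.375  0.001 -0.927]
 [-0.    -1.    -0.001]]
```

```bash
python3 -m inch '[[[0,-0.031,0,-0.027,0,-0.146,0],[0,-0.062,0,-0.055,0,-0.292,0],[0,-0.093,0,-0.082,0,-0.438,0],[0,-0.124,0,-0.109,0,-0.584,0],[0,-0.154,0,-0.137,0,-0.73,0],[0,-0.185,0,-0.164,0,-0.876,0],[0,-0.216,0,-0.191,0,-1.022,0],[0,-0.247,0,-0.219,0,-1.168,0],[0,-0.278,0,-0.246,0,-1.314,0],[0,-0.309,0,-0.273,0,-1.46,0],[0,-0.340,0,-0.301,0,-1.606,0],[0,-0.370,0,-0.328,0,-1.752,0]]]' 10
cat > st.py <<'E'
from h import *
from scipy.spatial.transform import Rotation as R
s=manip.state();M=R.from_rotvec(s['ee_rot']).as_matrix()
H=np.array([.5705,-.2282]);yaw=.147
z=M[:2,2];print('t',s['clock'],'p',s['eef_pos'].round(4),'zang',np.arctan2(z[1],z[0]).round(4),'ydown',M[2,1].round(4),'F',s['ft_force'].round(2),'op',s['opening'],'q',s['qpos'].round(2))
for ang in (np.arctan2(z[1],z[0]),):
    n=np.array([np.cos(ang),np.sin(ang)]);d=np.array([-n[1],n[0]]);r=s['eef_pos'][:2]-H
    print('tool-angle lever =',yaw+.42-ang,'along blade',r@d,'gap back->outer face',-(r@n)-.0045-.0135)
E
python3 st.py
```

```text
clock: 1.3
eef_pos: [0.4548, -0.1346, 0.2138]
ee_rot: [-1.427, 0.779, -0.778]
ft_force: [-0.0, -0.4, 0.2]
opening: 0.007
t 1.3 p [ 0.4548 -0.1346  0.2138] zang 0.572 ydown -1.0 F [-0.01 -0.37  0.2 ] op 0.007408023591352758 q [-0.41  0.28  1.7   0.    1.16 -0.99]
tool-angle lever = -0.0050028939203687894 along blade 0.14129753669203832 gap back->outer face 0.028653886174296435
```

```bash
python3 -m inch '[[[0,0,0.03,0,0,0,0],[0,0,0.055,0,0,0,0],[0,0,0.072,0,0,0,0],[0,0,0.072,0,0,0,0]]]'
python3 st.py; python3 - <<'E'
from h import *
for n,(a,b,c,d) in(('top',(130,300,312,512)),('side',(160,330,170,380))):
    I=manip.grab_frame(n)[:,:,::-1]; cv2.imwrite(f'pics/{n}1.png',cv2.resize(I[a:b,c:d],None,fx=3.5,fy=3.5))
E
```

```text
clock: 1.7
eef_pos: [0.4532, -0.1357, 0.1401]
ee_rot: [-1.426, 0.786, -0.78]
ft_force: [-0.9, -0.4, -0.1]
opening: 0.004
t 1.7 p [ 0.4532 -0.1357  0.1401] zang 0.5663 ydown -1.0 F [-0.85 -0.36 -0.08] op 0.0036066005083503962 q [-0.42  0.38  1.8   0.    0.96 -0.98]
tool-angle lever = 0.0007276262818793899 along blade 0.14101794067798057 gap back->outer face 0.03139207343392143
```

View pics/top1.png

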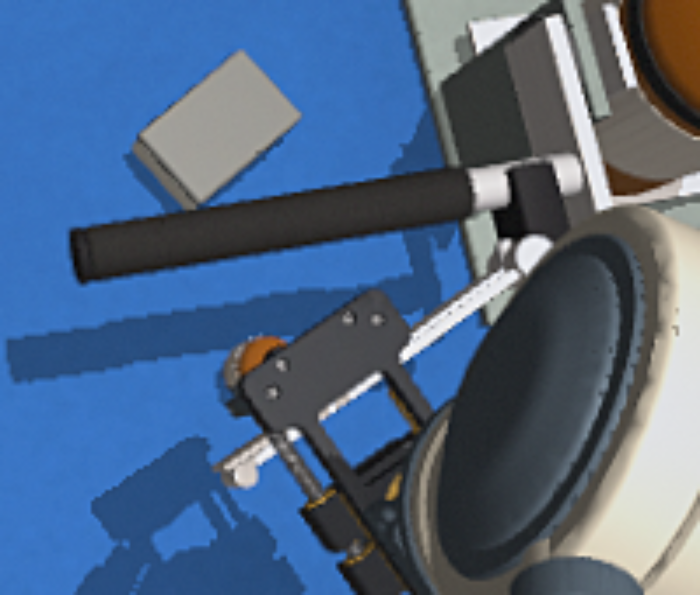

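View pics/side1.png

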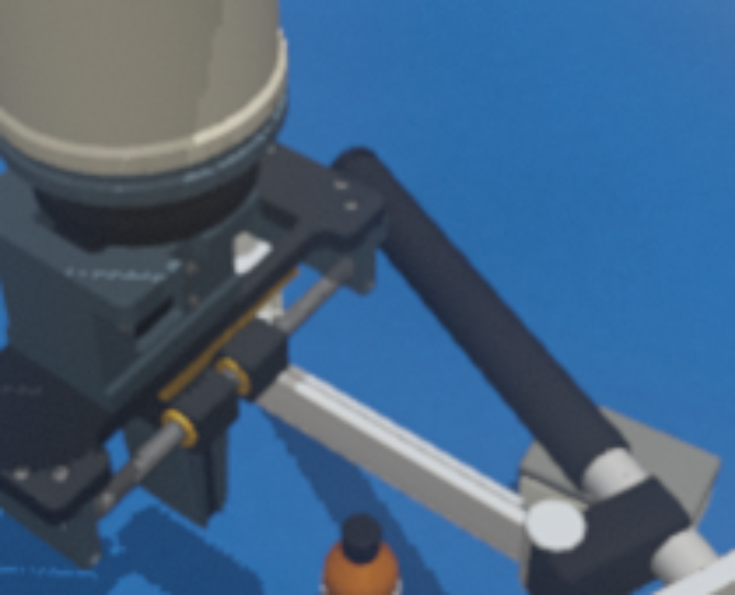

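Fingers are shut outside the blade, about 30 mm off its outer face, and clear of everything. Next I'll compute the arc to follow.

```bash
cat > arc.py <<'E'
from h import *
import sys
from scipy.spatial.transform import Rotation as R
s=manip.state();M=R.from_rotvec(s['ee_rot']).as_matrix();p=s['eef_pos']
H=np.array([.5705,-.2282]);yaw=.147
z=M[:2,2];a0=np.arctan2(z[1],z[0])
for th in map(float,sys.argv[2:]):
    a=yaw+.42-th;n=np.array([np.cos(a),np.sin(a)]);d=np.array([-n[1],n[0]])
    T=H+.14*d-(.018+float(sys.argv[1]))*n
    dl=M.T@np.r_[T-p[:2],.140-p[2]];print(th,dl.round(4),'wy',round(-(a-a0),4))
E
python3 arc.py 0.004 0; python3 arc.py 0 0 .05 .1 .15 .2 .25 .3 .33 .36 .38
```

```text
0.0 [-0.0003  0.0022  0.0266] wy -0.0011
0.0 [-0.0003  0.0022  0.0306] wy -0.0011
0.05 [-0.001   0.0022  0.0376] wy 0.0489
0.1 [-0.0014  0.0022  0.0447] wy 0.0989
0.15 [-0.0014  0.0022  0.0517] wy 0.1489
0.2 [-0.0011  0.0022  0.0588] wy 0.1989
0.25 [-0.0004  0.0022  0.0658] wy 0.2489
0.3 [0.0006 0.0022 0.0728] wy 0.2989
0.33 [0.0014 0.0022 0.077 ] wy 0.3289
0.36 [0.0023 0.0022 0.0811] wy 0.3589
0.38 [0.003  0.0022 0.0838] wy 0.3789
```

```bash
python3 -m inch '[[[0,0,0,0.012,0,0,0],[0,0,0,0.022,0,0,0],[0,0,0,0.030,0,0,0],[0,-0.001,0,0.0376,0,0.05,0],[0,-0.0014,0,0.0447,0,0.10,0],[0,-0.0014,0,0.0517,0,0.15,0],[0,-0.0011,0,0.0588,0,0.20,0],[0,-0.0004,0,0.0658,0,0.25,0],[0,-0.0004,0,0.0658,0,0.25,0]]]'
python3 st.py; python3 arc.py 0 .25 .3 .33 .36 .38 .4
```

```text
clock: 2.7
eef_pos: [0.5105, -0.1004, 0.1422]
ee_rot: [-1.343, 0.973, -0.974]
ft_force: [-3.8, -3.4, 2.3]
opening: 0.007
t 2.7 p [ 0.5105 -0.1004  0.1422] zang 0.316 ydown -1.0 F [-3.75 -3.39  2.27] op 0.007091177561994782 q [-0.31  0.44  1.69 -0.    1.02 -0.62]
tool-angle lever = 0.251013469962785 along blade 0.14012687353721315 gap back->outer face -0.0006607630698201427
0.25 [ 0.0001  0.0022 -0.0008] wy -0.001
0.3 [-0.0006  0.0022  0.0062] wy 0.049
0.33 [-0.0009  0.0022  0.0104] wy 0.079
0.36 [-0.001   0.0022  0.0147] wy 0.109
0.38 [-0.001   0.0022  0.0175] wy 0.129
0.4 [-0.001   0.0022  0.0203] wy 0.149
```

```bash
python3 -m inch '[[[0,-0.0004,0,0.004,0,0.03,0],[0,-0.0008,0,0.0075,0,0.055,0],[0,-0.001,0,0.0105,0,0.08,0],[0,-0.001,0,0.013,0,0.1,0],[0,-0.001,0,0.013,0,0.1,0]]]'
python3 st.py; python3 -m inch '[[[0,0,0,0.001,0,0.007,0],[0,0,0,0.002,0,0.014,0],[0,0,0,0.002,0,0.014,0]]]'; python3 st.py
```

```text
clock: 3.2
eef_pos: [0.5215, -0.0955, 0.142]
ee_rot: [-1.305, 1.048, -1.047]
ft_force: [-5.3, -1.7, 3.9]
opening: 0.004
t 3.2 p [ 0.5215 -0.0955  0.142 ] zang 0.2173 ydown -1.0 F [-5.26 -1.65  3.94] op 0.0036309084744073966 q [-0.29  0.45  1.67 -0.    1.03 -0.51]
tool-angle lever = 0.34969129912182184 along blade 0.14013294579228538 gap back->outer face 0.0012828027279591283
clock: 3.5
eef_pos: [0.5231, -0.0949, 0.142]
ee_rot: [-1.299, 1.059, -1.057]
ft_force: [-5.9, 0.3, 4.6]
opening: 0.005
t 3.5 p [ 0.5231 -0.0949  0.142 ] zang 0.2038 ydown -1.0 F [-5.93  0.33  4.65] op 0.00497319318113693 q [-0.29  0.45  1.66 -0.    1.03 -0.5 ]
tool-angle lever = 0.36317473511707976 along blade 0.1401163096331512 gap back->outer face 0.0014597197433488859
```

```bash
for i in 1 2; do python3 -m inch '[[[0,0,0,0.001,0,0.006,0],[0,0,0,0.001,0,0.006,0]]]' | grep -E 'pos|force'; done;  python3 st.py
```

```text
eef_pos: [0.5239, -0.0947, 0.142]
ft_force: [-6.3, 0.3, 3.9]
eef_pos: [0.5249, -0.0944, 0.142]
ft_force: [-6.3, 0.5, 4.5]
t 3.9 p [ 0.5249 -0.0944  0.142 ] zang 0.1918 ydown -1.0 F [-6.32  0.51  4.5 ] op 0.005577977522898878 q [-0.29  0.45  1.66  0.    1.03 -0.48]
tool-angle lever = 0.3752005017619757 along blade 0.14003443962150103 gap back->outer face 0.0012568887043763449
```

```bash
python3 -m inch '[[[0,0,0,0.001,0,0,0],[0,0,0,0.001,0,0,0]]]'; python3 -m inch '[[[0,0,0,0.001,0,0,0],[0,0,0,0.001,0,0,0]]]';python3 st.py
```

```text
clock: 4.1
eef_pos: [0.5258, -0.0942, 0.1419]
ee_rot: [-1.295, 1.068, -1.065]
ft_force: [-7.1, 1.5, 3.6]
opening: 0.005
clock: 4.3
eef_pos: [0.5267, -0.094, 0.1419]
ee_rot: [-1.295, 1.068, -1.065]
ft_force: [-6.7, 1.3, 4.7]
opening: 0.008
t 4.3 p [ 0.5267 -0.094   0.1419] zang 0.1921 ydown -1.0 F [-6.67  1.28  4.7 ] op 0.007568315693709347 q [-0.29  0.46  1.65  0.    1.04 -0.48]
tool-angle lever = 0.3748831970106848 along blade 0.14013449704439568 gap back->outer face -0.0006719613266511198
```

```bash
python3 -m inch '[[[0,0,0,0.001,0,0,0],[0,0,0,0.001,0,0,0]]]'|grep -E 'pos|force'; python3 -m inch '[[[0,0,0,0.001,0,0,0],[0,0,0,0.001,0,0,0]]]'|grep -E 'pos|force'
```

```text
eef_pos: [0.5277, -0.0938, 0.1419]
ft_force: [-7.7, 2.6, 4.9]
eef_pos: [0.5286, -0.0935, 0.1419]
ft_force: [-7.9, 1.3, 5.1]
```

```bash
python3 - <<'E'
from h import *
for n,(a,b,c,d) in(('top',(130,300,312,512)),('side',(160,330,170,380))):
    I=manip.grab_frame(n)[:,:,::-1]; cv2.imwrite(f'pics/{n}2.png',cv2.resize(I[a:b,c:d],None,fx=3.5,fy=3.5))
E
```

```text
(no output)
```

View pics/top2.png

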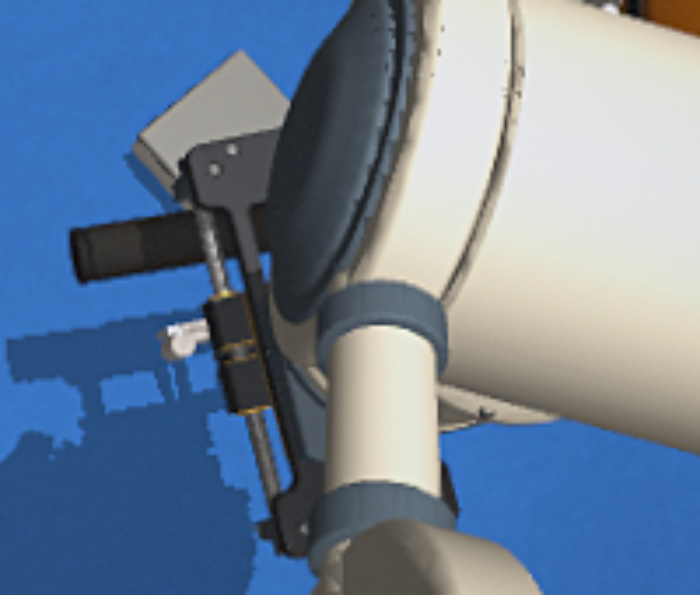

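View pics/side2.png

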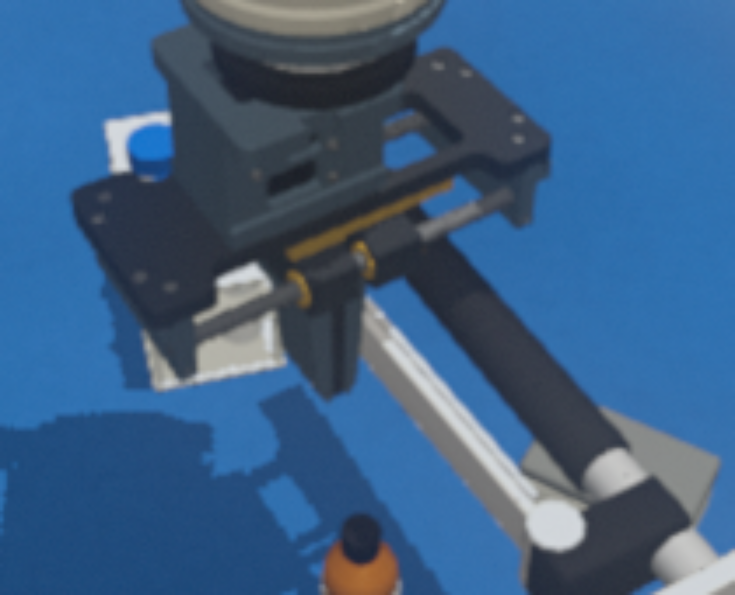

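Side: finger backs are flush on the outer face and there is still a gap to the grip. Top: the round lever end is visible at zoom (182,345). I'll estimate the lever angle from it.

```bash
python3 - <<'E'
from h import *
h=onz('top',(465.2,203.5),.19)
for uv in((382.7,265.5),(312+182/3.5,130+345/3.5)):
    t=onz('top',uv,.186);v=t-h;print(t,np.arctan2(-v[0],v[1]),np.hypot(v[0],v[1]))
s=manip.state();print(s['clock'],s['eef_pos'],s['ft_force'])
E
```

```text
[ 0.46885746 -0.07988283  0.186     ] 0.593603857543719 0.17823188355106104
[ 0.52997112 -0.05203927  0.186     ] 0.21628909079047795 0.17977399247647613
4.8 [ 0.52856739 -0.09354443  0.14192595] [-6.88563785  1.72350012  3.36014339]
```

```bash
for i in 1 2; do python3 -m inch '[[[0,0,0,0.001,0,0,0],[0,0,0,0.001,0,0,0]]]'|grep -E 'pos|force';done
```

```text
eef_pos: [0.5291, -0.0934, 0.1419]
ft_force: [-10.2, 1.1, 6.6]
eef_pos: [0.5294, -0.0933, 0.1418]
ft_force: [-15.2, -0.3, 9.8]
```

```bash
python3 -m inch '[[[0,0,0,0,0,0,0],[0,0,0,0,0,0,0],[0,0,0,0,0,0,0]]]'; python3 st.py; python3 arc.py 0.0 .35 .3 .25 .2 .15 .1 .05 0 ;python3 arc.py 0.015 0
```

```text
clock: 5.5
eef_pos: [0.5294, -0.0933, 0.1418]
ee_rot: [-1.296, 1.07, -1.064]
ft_force: [-14.8, -0.7, 9.7]
opening: 0.0
t 5.5 p [ 0.5294 -0.0933  0.1418] zang 0.192 ydown -1.0 F [-14.75  -0.68   9.67] op 0.00045992828357940027 q [-0.29  0.46  1.64 -0.    1.04 -0.48]
tool-angle lever = 0.3750140596015171 along blade 0.1402534762225009 gap back->outer face -0.0033747268139132664
0.35 [ 0.0008  0.0018 -0.0069] wy -0.025
0.3 [ 0.002   0.0019 -0.0138] wy -0.075
0.25 [ 0.0036  0.0019 -0.0207] wy -0.125
0.2 [ 0.0055  0.0019 -0.0275] wy -0.175
0.15 [ 0.0078  0.0019 -0.0342] wy -0.225
0.1 [ 0.0104  0.002  -0.0407] wy -0.275
0.05 [ 0.0133  0.002  -0.0471] wy -0.325
0.0 [ 0.0166  0.002  -0.0534] wy -0.375
0.0 [ 0.0221  0.0021 -0.0674] wy -0.375
```

Stop reached at about 15 N. I'll release along the same arc to about 15 mm clear of the rest position and wait there.

```bash
python3 -m inch '[[[0,0.001,0,-0.007,0,-0.025,0],[0,0.002,0,-0.014,0,-0.075,0],[0,0.0036,0,-0.021,0,-0.125,0],[0,0.0055,0,-0.028,0,-0.175,0],[0,0.0078,0,-0.035,0,-0.225,0],[0,0.0104,0,-0.042,0,-0.275,0],[0,0.0133,0,-0.05,0,-0.325,0],[0,0.0221,0,-0.0675,0,-0.375,0],[0,0.0221,0,-0.0675,0,-0.375,0],[0,0.0221,0,-0.0675,0,-0.375,0],[0,0.0221,0,-0.0675,0,-0.375,0],[0,0.0221,0,-0.0675,0,-0.375,0]]]'; python3 st.py
python3 - <<'E'
from h import *
for n,(a,b,c,d) in(('top',(130,300,312,512)),('side',(160,330,170,380))):
    I=manip.grab_frame(n)[:,:,::-1]; cv2.imwrite(f'pics/{n}3.png',cv2.resize(I[a:b,c:d],None,fx=3.5,fy=3.5))
E
```

```text
clock: 6.7
eef_pos: [0.47, -0.128, 0.142]
ee_rot: [-1.425, 0.783, -0.784]
ft_force: [-1.1, -0.3, -0.2]
opening: 0.008
t 6.7 p [ 0.47  -0.128  0.142] zang 0.5653 ydown -1.0 F [-1.07 -0.26 -0.21] op 0.007547931134124199 q [-0.39  0.4   1.77  0.    0.98 -0.95]
tool-angle lever = 0.0016856123684407809 along blade 0.13843594855975322 gap back->outer face 0.013151799764801126
```

View pics/top3.png

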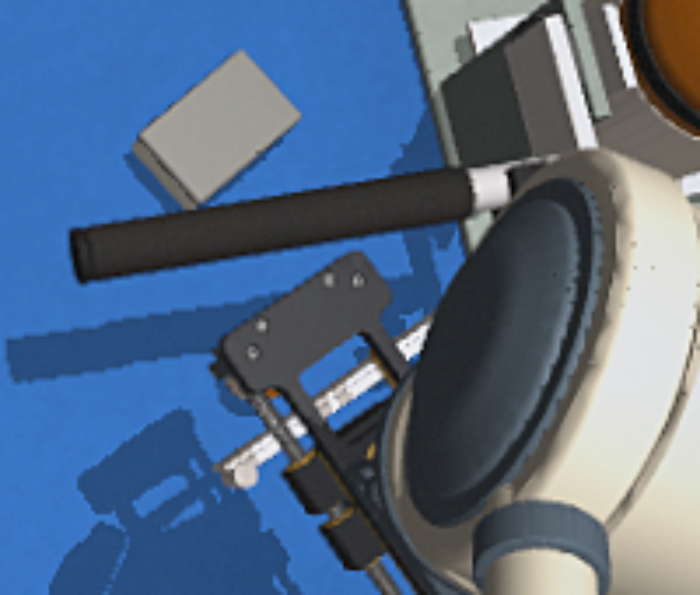

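View pics/side3.png

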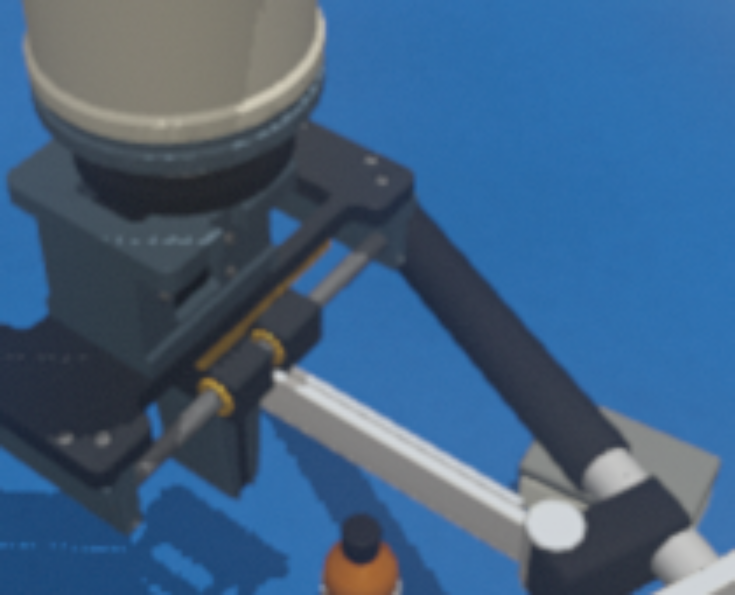

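The lever is back out: its tip is at zoom (240,475), the same as before the press, and the fingers are clear with no contact force. Pressing again.

```bash
python3 -m inch '[[[0,0,0,0,0,0,0],[0,-0.0055,0,0.0145,0,0,0],[0,-0.0088,0,0.0205,0,0.05,0],[0,-0.0117,0,0.027,0,0.1,0],[0,-0.0143,0,0.034,0,0.15,0],[0,-0.0143,0,0.034,0,0.15,0]]]'; python3 st.py; python3 arc.py -0.003 .15 .2 .25 .3 .35 .375
```

```text
clock: 7.4
eef_pos: [0.4907, -0.0976, 0.1418]
ee_rot: [-1.378, 0.899, -0.898]
ft_force: [-3.0, -1.9, 2.4]
opening: 0.005
t 7.4 p [ 0.4907 -0.0976  0.1418] zang 0.4148 ydown -1.0 F [-2.97 -1.9   2.38] op 0.00533821640397983 q [-0.32  0.41  1.74 -0.    0.99 -0.73]
tool-angle lever = 0.1522099258802881 along blade 0.15168388677818223 gap back->outer face 0.0024541164455252253
0.15 [0.0117 0.0018 0.0051] wy -0.0022
0.2 [0.0111 0.0018 0.0122] wy 0.0478
0.25 [0.0109 0.0018 0.0192] wy 0.0978
0.3 [0.011  0.0018 0.0262] wy 0.1478
0.35 [0.0115 0.0018 0.0333] wy 0.1978
0.375 [0.0118 0.0018 0.0368] wy 0.2228
```

I carried over x values from the old tool frame, so the contact sits 12 mm too far out along the blade. I'll back off briefly, re-centre and press again.

```bash
python3 -m inch '[[[0,0,0,-0.015,0,-0.02,0],[0,0.004,0,-0.03,0,-0.05,0],[0,0.0115,0,-0.03,0,-0.05,0],[0,0.0115,0,-0.015,0,-0.02,0],[0,0.0115,0,0.001,0,0,0],[0,0.0112,0,0.008,0,0.05,0],[0,0.011,0,0.015,0,0.1,0],[0,0.011,0,0.022,0,0.15,0],[0,0.0115,0,0.029,0,0.2,0],[0,0.0117,0,0.0325,0,0.222,0],[0,0.0117,0,0.0325,0,0.222,0]]]'; python3 st.py
```

```text
clock: 8.5
eef_pos: [0.5249, -0.0953, 0.1416]
ee_rot: [-1.295, 1.068, -1.065]
ft_force: [-6.7, 2.0, 3.1]
opening: 0.005
t 8.5 p [ 0.5249 -0.0953  0.1416] zang 0.1927 ydown -1.0 F [-6.74  2.04  3.07] op 0.004674847019122367 q [-0.29  0.45  1.66  0.    1.03 -0.48]
tool-angle lever = 0.37431722544190105 along blade 0.13921939377935474 gap back->outer face 0.0012983008562902892
```

Now the last ~4.5 mm to the stop, in small steps.

```bash
python3 -m inch '[[[0,0,0,0.001,0,0,0],[0,0,0,0.002,0,0,0],[0,0,0,0.003,0,0,0],[0,0,0,0.0035,0,0,0],[0,0,0,0.0035,0,0,0]]]'|grep -E 'pos|force'; for i in 1 2; do python3 -m inch '[[[0,0,0,0.001,0,0,0],[0,0,0,0.001,0,0,0]]]'|grep -E 'pos|force'; done
```

```text
eef_pos: [0.5278, -0.0946, 0.1416]
ft_force: [-7.2, 2.6, 4.6]
eef_pos: [0.5287, -0.0944, 0.1416]
ft_force: [-8.0, 3.4, 3.9]
eef_pos: [0.5292, -0.0943, 0.1416]
ft_force: [-11.2, 2.8, 6.3]
```

```bash
python3 -m inch '[[[0,0,0,0.001,0,0,0],[0,0,0,0.001,0,0,0],[0,0,0,0.001,0,0,0],[0,0,0,0.001,0,0,0]]]'; python3 st.py; python3 - <<'E'
from h import *
for n,(a,b,c,d) in(('top',(130,300,225,425)),('side',(160,360,170,380))):
    I=manip.grab_frame(n)[:,:,::-1]; cv2.imwrite(f'pics/{n}4.png',cv2.resize(I[a:b,c:d],None,fx=3,fy=3))
E
```

```text
clock: 9.8
eef_pos: [0.5295, -0.0941, 0.1416]
ee_rot: [-1.297, 1.069, -1.063]
ft_force: [-16.5, -0.1, 9.7]
opening: 0.007
t 9.8 p [ 0.5295 -0.0941  0.1416] zang 0.1933 ydown -1.0 F [-16.46  -0.1    9.73] op 0.006849953185444229 q [-0.29  0.46  1.64 -0.    1.04 -0.48]
tool-angle lever = 0.37371124898083385 along blade 0.13944469337289045 gap back->outer face -0.0035148124404436095
```

View pics/top4.png

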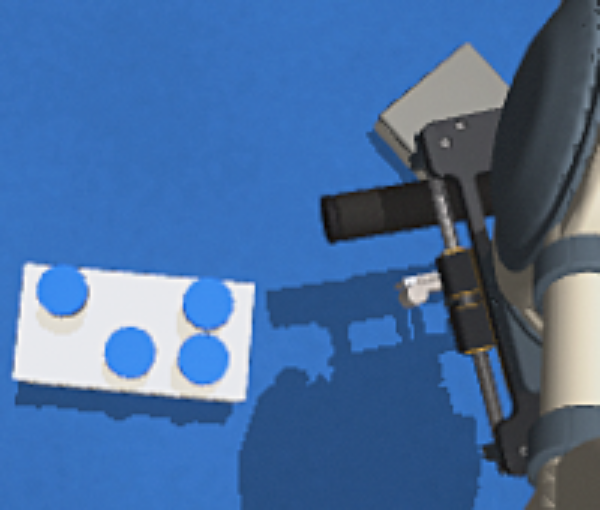

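View pics/side4.png

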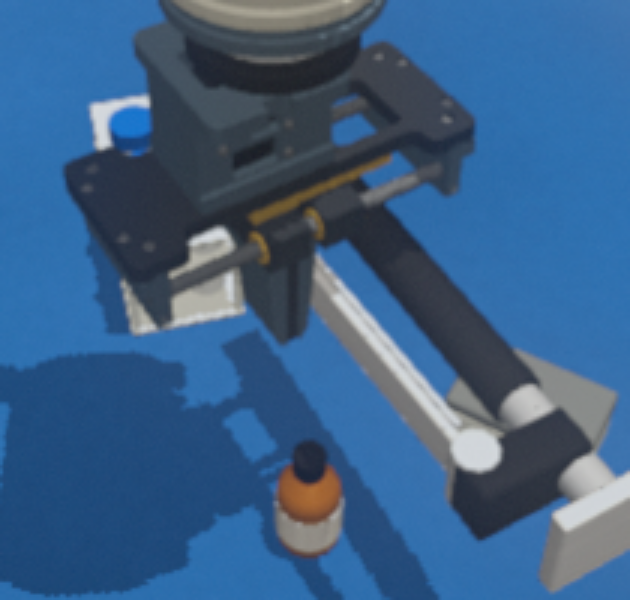

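The lever is held at its stop with about 16 N. Its round end is at zoom (412,292), i.e. full-frame (362,227), matching the first press. The rack, box and dropper bottle have not moved, and a gap to the bar is visible. Handing in.

```bash
python3 -c "
from plant import manip
print(manip.state()['ft_force'],manip.job_done())"
```

```text
the job is handed in; nothing more can be done
[-15.66056906  -0.65111336  10.06825889] None
```

I pressed the brake lever in to its stop with the backs of the shut fingers and let it spring right back out. I then pressed it in again and handed the job in at about 10 s while holding it there.

**Last checks**
- **Stop:** both presses ended with a sharp rise in force at the same finger position, x about 0.529 m. The lever end in the top picture during the first press gave about 0.377 rad.
- **Force:** the wrist read about 16 N sideways and 10 N upward at the end (19 N in all), below the 40 N limit. I expected little upward force and did not trace where it came from.
- **Spring-back:** between presses the lever tip was back where it started, and the fingers were about 13 mm clear of the blade.
- **Surroundings:** the final pictures show a gap to the bar. The slide box, dropper bottle and tube rack looked unmoved by eye; I did not measure their positions.

**Disagreements**
- **Contact point:** my second press first touched about 12 mm too far out along the blade. I backed off and re-centred before reaching the stop.
- **Stop position:** the stop came about 3 mm further in than my camera measurement predicted.

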